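Build up the pivot of the layout's swing-out bridge

TASK

Build up the pivot for the railway layout's swing-out bridge: thread onto the upright bolt first the spacer tube, then the flat washer, then the flanged bushing with its flange down, each fully home and flat on the one below before you fetch the next, and let go of everything. Feel for the bolt gently, never pressing on the pivot with more than 40 N, and lower each part all the way rather than dropping it down the bolt. Leave the boxcar, truck, nut and screwdriver where they are.

Things in the scene. Friction and masses are not known exactly. Their poses are not given: they have to be found in the camera images.
- pivot: the pivot, fixed to the deck, in the right part of the work area: a dark round foot 100 mm across, 10 mm high; on it a steel disc 60 mm across, 4 mm high; from that a plain upright steel bolt 16 mm in diameter, its top 76 mm above the deck. Origin at the centre of the foot's underside, on the deck, z up. The bolt is NOT at this centre: see seat.
- seat (a point): centre of the disc's top face, 14 mm above the deck, where the spacer seats. The bolt rises 62 mm from here with a 1 x 1.5 mm bevel at its tip, and is an eccentric adjuster: its axis stands 4.5 mm from this point, in a direction that differs each time and is not measured, so it must be seen or felt for. It does not give way.
- spacer: spacer: a plain round tube, 30 mm outside diameter, 26 mm high. Square-edged 18 mm hole right through along z. Bare steel. Starts flat on the deck, on the left; the three parts swap places. Origin: centre of its underside, z up. 90 g. Goes on first.
- washer: washer: a flat round ring, 44 mm outside diameter, 6 mm thick. Square-edged 18 mm hole right through along z. Bare steel. Starts flat on the deck, on the left; the three parts swap places. Origin: centre of its underside, z up. 55 g. Goes on second; home, its underside is 40 mm above the deck.
- bushing: bushing: a round flange, 40 mm outside diameter and 5 mm thick, with a sleeve 28 mm across and 18 mm high on top, 23 mm in all. Square-edged 18 mm hole right through along z. Bare steel. Starts flat on the deck, on the left; the three parts swap places. Origin: centre of its underside, z up. 80 g. Goes on last, flange down as it lies; home, its underside is 46 mm above the deck.
- boxcar: orange model boxcar, 160 x 38 x 52 mm, standing on its wheels, not to be disturbed; origin under its middle, x along its length
- truck: silver model pickup truck, 84 x 33 x 34 mm, not to be disturbed; origin on the deck under its middle, x along its length
- nut: dark hexagon nut, 24 mm across flats, 13 mm high, lying flat; it is for later, leave it; origin at the centre of its underside
- screwdriver: screwdriver, 190 mm long, wooden handle, lying on the deck, leave it; x along its length from handle to tip

How it is judged (in metres and radians):
On the way, in this order (a step that is already met when the one before it is completed fails the run):
1. the spacer is threaded on the bolt, fully home on the disc (horizontal distance between spacer and pivot below 0.008 m and z of spacer in the frame of pivot between 0.011 and 0.016 m and angle between spacer's own z axis and vertical below 0.08 rad and not (horizontal distance between washer and pivot below 0.008 m) and not (horizontal distance between bushing and pivot below 0.008 m)), for 0.2 s.
2. then the washer is on the bolt, flat on the spacer (horizontal distance between each of spacer, washer and pivot below 0.008 m and z of spacer in the frame of pivot between 0.011 and 0.016 m and angle between each of spacer, washer's own z axis and vertical below 0.08 rad and z of washer in the frame of pivot between 0.037 and 0.042 m and not (horizontal distance between bushing and pivot below 0.008 m)), for 0.2 s.
3. then the bushing is on the bolt, flange down, flat on the washer (horizontal distance between each of spacer, washer, bushing and pivot below 0.008 m and z of spacer in the frame of pivot between 0.011 and 0.016 m and angle between each of spacer, washer, bushing's own z axis and vertical below 0.08 rad and z of washer in the frame of pivot between 0.037 and 0.042 m and z of bushing in the frame of pivot between 0.043 and 0.048 m), for 0.2 s.
At the end, for the whole second after the job is handed in: Spacer, washer and bushing (flange down) stand on the bolt in that order from below, undersides 14, 40 and 46 mm above the pivot's underside (3 mm below to 2 mm above), centres within 8 mm of the foot's centre, upright within 0.08 rad, at rest (all of step 3 and linear speed of each of spacer, washer, bushing below 0.01 m/s); the robot touches nothing.
It fails at once if something pressed on the pivot with more than 40 N (contact force between pivot and anything else above 40 N).
It fails at once if a part was dropped down the bolt (faster than 0.5 m/s on it) ((horizontal distance between spacer and pivot below 0.007 m and z of spacer in the frame of pivot below 0.078 m and linear speed of spacer above 0.5 m/s) or (horizontal distance between washer and pivot below 0.007 m and z of washer in the frame of pivot below 0.078 m and linear speed of washer above 0.5 m/s) or (horizontal distance between bushing and pivot below 0.007 m and z of bushing in the frame of pivot below 0.078 m and linear speed of bushing above 0.5 m/s)).
It fails at once if a bystander was moved by more than 2 cm (distance of any of boxcar, truck, nut, screwdriver from where it was at the start of the episode above 0.02 m).
It also fails if it takes over 72 s, if anything falls off the work surface, if the arm or the gripper's body presses on something with over 40 N, if the wrist force passes 120 N, or if a joint passes its speed limit or range.

ROBOT

A 6-joint arm with a two-finger parallel gripper is mounted at the origin on the work surface. World frame = base frame: x ahead of the robot, y to its left, z up, the work surface at z = 0. Lengths are in mm, angles in rad, forces in N, time in s.
With the tool pointing down it reaches from about 350 to 975 mm from the base axis. Payload 7.1 kg.
Tool frame: the origin (TCP) lies midway between the tips of the shut fingers; the grasp point (between the pads) lies 19 mm behind it; z points along the fingers, y is the line along which they close (so a half turn about z gives the same grasp; the last joint's range is limited). The gripper opens to 88 mm and grips with 3 to 60 N. Pads are 20 mm wide; open, the fingers measure 115 mm over their backs; the gripper's body (75 mm by 178 mm) begins 61 mm behind the grasp point.
Start: joints at [-1.147, 0.423, 1.63, -0, 1.089, -0.019], TCP at [267.809, -564.697, 222.675] pointing down, gripper open.
Joint ranges: [-3, 3], [-0.9, 2.11], [0.09, 2.58], [-1.31, 4.45], [0.11, 2.69], [-2.54, 2.54]. Speed limits (rad/s): [2.39, 2.39, 3.01, 3.14, 3.14, 3.14].

INTERFACE

Orientations are given as a rotation vector (axis times angle).
In Python, from workcell import status, eyes, ticket gives the robot as it stands.
- The arm moves only by the tool jog_arm, called after "Request:" by a JSON object that holds its "fn" and its "kwargs". Schema: {"type":"object","properties":{"segments":{"type":"array","items":{"type":"number"},"minItems":6,"maxItems":30},"aperture":{"type":"number"},"only":{"type":"string"},"quiet":{"type":"boolean"},"lines":{"type":"string"}},"required":["segments"],"additionalProperties":false}. segments is one flat list of numbers that holds 1 to 5 rows one after another, with no inner brackets; each row has 6 numbers: dx, dy, dz in normalised numbers (1 is 300 mm), then a rotation vector rx, ry, rz in fractions of the full range, 1 being 45 degrees; each row shifts and turns the commanded pose from where the row before left it, along the tool's axes as they then stand; what a row does not reach is not made up. A row lasts 1/12 s, in which the tool goes at most 41.7 mm and 0.125 rad, less where a joint would pass 70% of its speed; a pose out of reach is approached as far as the arm can. aperture is the finger opening in mm, set as the call begins (left out keeps the last). The fingers move at their own pace and stop on an object; the grip force is fixed at half the most. Time passes only in rows, so rows that do not move let the fingers close. The tool returns the time, the measured TCP pose, the force, the opening and the grip force at its end. only (a regular expression) keeps the lines of the reply that match it, lines (a string "A,B") keeps lines A to B, and quiet returns only ok. No shift or turn number may pass 1 either way. Input that does not fit is refused with a message, and nothing moves.
- status.get_obs(): the state, without advancing time (a new reading comes with each control period).
- eyes.get_image(name): name is "scene" or "top" or "wrist"; returns a dict with "img" (420x560x3 uint8, red, green, blue), "range_z" (420x560 float32, mm along the optical axis (not along the pixel's ray), 0 where there is no reading), "fx", "fy", "cx", "cy" (pixels), "k1" (the pictures are not rectified: a ray, as slopes to the right and down, at radius r is drawn at 1 + k1 r^2 times it, then the intrinsics apply), "R" (3x3) and "t" (3): a world point X has camera coordinates R X + t. Camera axes: x right, y down, z forward; pixel columns grow to the right and rows downward; lengths in mm; the calibration is good to about 2 mm. A picture is of the moment at which its call begins.
- ticket.close_job(): hands the job in; it is judged then, once.
The state is a dict: "t": time; "qpos": joint angles; "qvel": joint speeds; "joint_torque": joint torques, N m; "ee_pos": TCP position; "orientation": TCP orientation; "ft_force": force on the tool from outside, world axes, zero at the start; "moment": the same for the moment, N m; "width": finger opening in mm; "grasp_force": force on a finger pad.
Only numpy, scipy, OpenCV 4.12 (cv2) and the standard library are available. Lean on these libraries where they do the work, as an engineer would, in place of code of your own. Each camera call takes 0.05 s, during which the arm holds its last target. There are 200 camera calls.

## Working session

There is one attempt and no reset: what is moved stays moved. The work goes in short steps, Python scripts to look and compute and a tool call to move; the robot and the scene stay as the last step left them, time stands still between calls to the robot, and variables do not carry over. Pictures are saved under pics/ and viewed, at most 10 in all, crops included, and the job is handed in when it is done.

```bash
mkdir -p pics; ls
```

Create h.py:
```python
import numpy as np, cv2
from workcell import status, eyes, ticket
def und(c,uv):
    uv=np.atleast_2d(np.array(uv,float)); d=np.c_[(uv[:,0]-c['cx'])/c['fx'],(uv[:,1]-c['cy'])/c['fy']]
    s=d.copy()
    for _ in range(20): s=d/(1+c['k1']*(s**2).sum(1,keepdims=True))
    return s
def rays(c,uv):
    s=und(c,uv); R=np.array(c['R']); t=np.array(c['t'])
    return -R.T@t, np.c_[s,np.ones(len(s))]@R
def plane(c,uv,z):
    o,d=rays(c,uv); return o+d*((z-o[2])/d[:,2])[:,None]
def cloud(c):
    v,u=np.mgrid[:420,:560]; o,d=rays(c,np.c_[u.ravel(),v.ravel()])
    return (o+d*c['range_z'].reshape(-1,1)).reshape(420,560,3)
def proj(c,X):
    p=np.atleast_2d(X)@np.array(c['R']).T+np.array(c['t']); s=p[:,:2]/p[:,2:]
    s=s*(1+c['k1']*(s**2).sum(1,keepdims=True)); return s*[c['fx'],c['fy']]+[c['cx'],c['cy']]
def save(c,n): cv2.imwrite('pics/'+n+'.png',c['img'][:,:,::-1])
```

Run:
```python
from h import *
import pickle
for n in('top','scene','wrist'):
    c=eyes.get_image(n); save(c,n); pickle.dump(c,open(n+'.pkl','wb'))
    print(n,c['fx'],c['k1'],-np.array(c['R']).T@c['t'],np.array(c['R'])[2])
o=status.get_obs(); print(o)
```

```text
pics
top 439.393936610774 0.03432957506095701 [ 520.57336679    3.21244829 1087.46421808] [ 0.11517608  0.00990071 -0.99329575]
scene 531.4335622844452 -0.004438760609684933 [1292.7412323    70.71071484 1088.60947756] [-0.5403658  -0.04994672 -0.8399465 ]
wrist 322.94769549690477 -0.028029093519134123 [ 329.20585261 -534.80799143  384.32062425] [-0.2298236  -0.10784846 -0.96723825]
{'t': 0.15, 'qpos': array([-1.14699135e+00,  4.23704799e-01,  1.63048641e+00, -8.77632799e-06,
        1.08857449e+00, -1.90159365e-02]), 'qvel': array([-0.00060259, -0.0016946 , -0.00215281,  0.00138351, -0.0007929 ,
        0.00082154]), 'joint_torque': array([ 3.98976326e-04, -5.44984674e+01, -2.73919004e+01,  6.44838600e-02,
        2.04067089e-02, -9.12241921e-05]), 'ee_pos': array([ 267.64697533, -564.33107612,  222.06661577]), 'orientation': array([-3.06378126e+00, -6.89666416e-01,  3.82214632e-04]), 'ft_force': array([ 1.26396025,  0.80657549, -0.1907798 ]), 'moment': array([-0.02811862, -0.03437236,  0.00715768]), 'grasp_force': 0.0, 'width': 87.49494342855725}
```

View pics/top.png

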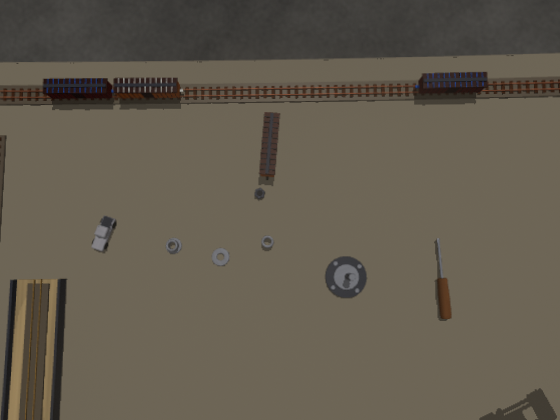

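View pics/scene.png

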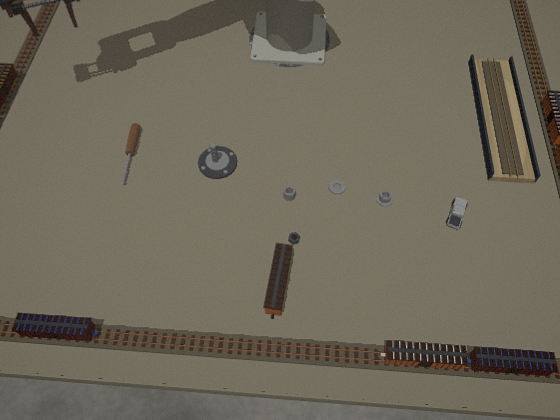

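The top view shows the bushing at (173,246), washer at (221,257), spacer at (267,242) and pivot at (346,277). The boxcar is at (270,145), the nut at (260,193) and the screwdriver at (443,285). The scene view shows the same objects: spacer (289,193), washer (337,187), bushing (385,198) and pivot (217,162).

Create m.py:
```python
from h import *
import pickle
for n,pts in (('top',dict(bush=(173,246),wash=(221,257),spac=(267,242),piv=(346,277))),('scene',dict(bush=(385,198),wash=(337,187),spac=(289,193),piv=(217,162)))):
    c=pickle.load(open(n+'.pkl','rb')); P=cloud(c)
    for k,(u,v) in pts.items():
        r=26 if k=='piv' else 14
        Q=P[v-r:v+r,u-r:u+r].reshape(-1,3); z=Q[:,2]
        deck=np.median(z) if k!='piv' else np.median(P[v-35:v-28,u-20:u+20,2])
        for lo in ((3,11,15,30) if k=='piv' else (3,10,20)):
            m=(z-deck>lo)
            if m.sum()>3: print(n,k,'deck %.1f'%deck,'>',lo,m.sum(),Q[m].min(0).round(1),Q[m].max(0).round(1),'mid',((Q[m].min(0)+Q[m].max(0))/2).round(1),'zmed %.1f'%np.median(z[m]))
```

```bash
python3 m.py
```

Run:
```python
from h import *
import pickle
c=pickle.load(open('top.pkl','rb'));s=pickle.load(open('scene.pkl','rb'))
a=cv2.resize(c['img'][225:315,145:395],None,fx=3,fy=3,interpolation=cv2.INTER_CUBIC)
b=cv2.resize(s['img'][130:220,190:420],None,fx=3.2,fy=3.2,interpolation=cv2.INTER_CUBIC)
w=800;o=np.zeros((600,w,3),np.uint8);o[:270,:750]=a;o[280:280+b.shape[0],:b.shape[1]]=b
cv2.imwrite('pics/crop.png',o[:,:,::-1])
```

```text
top bush deck 1.1 > 3 168 [520.6   3.2   4.2] [ 591.7  305.1 1087.5] mid [556.1 154.1 545.8] zmed 10.7
top bush deck 1.1 > 10 83 [520.6   3.2  11.3] [ 578.7  283.8 1087.5] mid [549.6 143.5 549.4] zmed 22.4
top bush deck 1.1 > 20 53 [520.6   3.2  21.4] [ 578.7  283.5 1087.5] mid [549.6 143.3 554.4] zmed 23.7
top wash deck 1.1 > 3 193 [506.9   3.2   4.1] [ 568.4  184.2 1087.5] mid [537.6  93.7 545.8] zmed 6.3
top wash deck 1.1 > 10 5 [ 520.6    3.2 1087.5] [ 520.6    3.2 1087.5] mid [ 520.6    3.2 1087.5] zmed 1087.5
top wash deck 1.1 > 20 5 [ 520.6    3.2 1087.5] [ 520.6    3.2 1087.5] mid [ 520.6    3.2 1087.5] zmed 1087.5
top spac deck 0.5 > 3 119 [520.6   3.2   3.5] [ 606.3   73.8 1087.5] mid [563.4  38.5 545.5] zmed 24.6
top spac deck 0.5 > 10 81 [520.6   3.2  11.4] [ 587.5   53.2 1087.5] mid [554.1  28.2 549.4] zmed 25.9
top spac deck 0.5 > 20 77 [520.6   3.2  21.1] [ 587.5   53.2 1087.5] mid [554.1  28.2 554.3] zmed 25.9
top piv deck 0.1 > 3 1468 [ 424.3 -214.9    3.1] [ 547.3    3.2 1087.5] mid [ 485.8 -105.9  545.3] zmed 11.2
top piv deck 0.1 > 11 751 [ 439.3 -199.3   11.1] [ 
[... 745 characters left out ...]
 [1292.7   70.7 1088.6] mid [909.   35.6 546.4] zmed 19.4
scene spac deck 1.2 > 10 126 [557.5  21.9  11.5] [1292.7   70.7 1088.6] mid [925.1  46.3 550.1] zmed 24.2
scene spac deck 1.2 > 20 85 [557.5  21.9  21.5] [1292.7   70.7 1088.6] mid [925.1  46.3 555.1] zmed 26.4
scene piv deck 0.5 > 3 1192 [ 398.4 -230.3    3.5] [1292.7   70.7 1088.6] mid [845.6 -79.8 546.1] zmed 11.4
scene piv deck 0.5 > 11 587 [ 438.8 -200.7   11.5] [1292.7   70.7 1088.6] mid [865.8 -65.  550.1] zmed 14.6
scene piv deck 0.5 > 15 238 [ 454.9 -193.3   15.5] [1292.7   70.7 1088.6] mid [873.8 -61.3 552.1] zmed 21.9
scene piv deck 0.5 > 30 108 [ 481.1 -165.1   31. ] [1292.7   70.7 1088.6] mid [886.9 -47.2 559.8] zmed 62.8
```

View pics/crop.png

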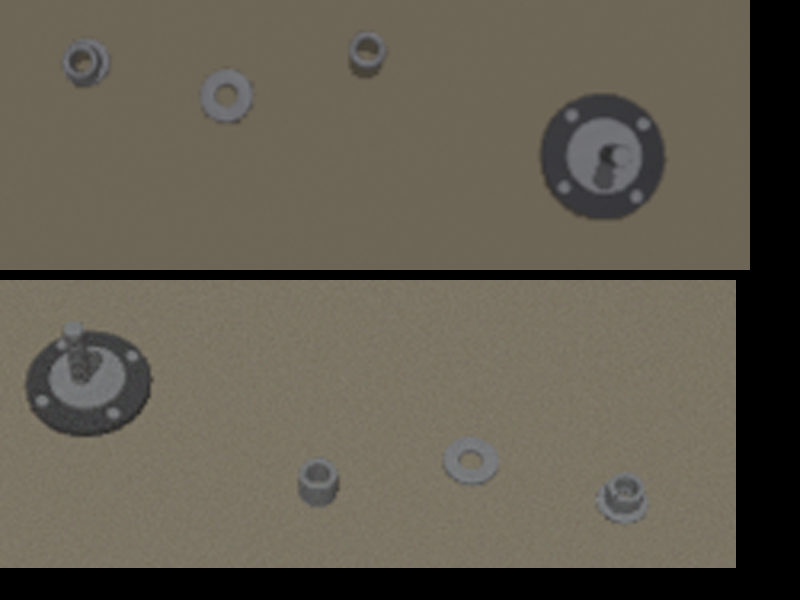

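The crop shows all three parts lying flat with sleeve up, and the bolt tip right of the disc's centre in the top view at about (620,156). Next I fit circles at known heights.

Add to h.py:
```python
from scipy.optimize import least_squares
def fitcirc(xy,r=None):
    c0=np.r_[(xy.min(0)+xy.max(0))/2, r or np.ptp(xy,axis=0).mean()/2]
    f=lambda p: np.hypot(xy[:,0]-p[0],xy[:,1]-p[1])-(p[2] if r is None else r)
    return least_squares(f,c0,loss='soft_l1').x
```

Run:
```python
from h import *
import pickle
S={'top':dict(bush=(173,246),wash=(221,257),spac=(267,242),piv=(346,277)),'scene':dict(bush=(385,198),wash=(337,187),spac=(289,193),piv=(217,162))}
C={n:pickle.load(open(n+'.pkl','rb')) for n in S}
for n,d in S.items():
    c=C[n];P=cloud(c);ok=c['range_z']>0
    hsv=cv2.cvtColor(c['img'],cv2.COLOR_RGB2HSV)
    for k,(u,v) in d.items():
        w=np.zeros((420,560),bool);r=28 if k=='piv' else 15;w[v-r:v+r,u-r:u+r]=1
        for zl,zh in dict(bush=((19,26),(3,8)),wash=((4,9),),spac=((22,30),),piv=((6,12),(12.5,18),(65,85)))[k]:
            m=w&ok&(P[...,2]>zl)&(P[...,2]<zh); q=P[m]
            print(n,k,zl,m.sum(),'mean',q.mean(0).round(1),'mid',((q.min(0)+q.max(0))/2).round(1),'size',np.ptp(q,axis=0).round(0))
    # dark foot
    u,v=d['piv'];w=np.zeros((420,560),np.uint8);g=c['img'].max(2)
    w[v-28:v+28,u-28:u+28]=(g[v-28:v+28,u-28:u+28]<75)*255
    cs,_=cv2.findContours(w,cv2.RETR_EXTERNAL,cv2.CHAIN_APPROX_NONE);k=max(cs,key=cv2.contourArea)[:,0]
    print(n,'foot',fitcirc(plane(c,cv2.convexHull(k)[:,0],10)[:,:2]).round(1), g[v-28:v+28:6,u].tolist())
```

```text
top bush 19 57 mean [567.3 270.   22.7] mid [566.5 270.3  22.6] size [24. 27.  7.]
top bush 3 138 mean [564.8 268.5   4.7] mid [566.3 271.7   5.4] size [72. 72.  5.]
top wash 4 181 mean [539. 155.   6.] mid [539.7 151.2   6.5] size [66. 66.  5.]
top spac 22 70 mean [573.1  39.5  26. ] mid [573.1  39.8  26. ] size [29. 27.  7.]
top piv 6 771 mean [ 486.2 -150.3    9.7] mid [ 483.4 -150.2    9. ] size [103. 100.   6.]
top piv 12.5 452 mean [ 486.7 -148.3   14.3] mid [ 487.2 -150.7   15.2] size [96. 96.  5.]
top piv 65 43 mean [ 488.4 -155.2   75.3] mid [ 488.6 -155.7   72.5] size [14. 14. 15.]
top foot [ 484.8 -149.7   49.5] [109, 109, 61, 119, 93, 63, 74, 60, 61, 109]
scene bush 19 63 mean [568.3 267.5  22.5] mid [566.9 267.9  22.5] size [28. 25.  7.]
scene bush 3 146 mean [568.3 267.6   4.8] mid [561.7 270.4   5.5] size [89. 73.  5.]
scene wash 4 186 mean [537.4 150.1   6. ] mid [537.2 150.7   6.5] size [88. 70.  5.]
scene spac 22 70 mean [573.5  35.6  26. ] mid [572.1  35.9  25.9] size [29. 27.  7.]
scene piv 6 500 mean [ 492.  -150.5    9.6] mid [ 474.6 -160.7    9. ] size [158. 154.   6.]
scene piv 12.5 323 mean [ 490.1 -150.8   14.6] mid [ 489.4 -155.5   15.2] size [94. 90.  5.]
scene piv 65 37 mean [ 490.1 -155.8   74.5] mid [ 489.6 -156.1   73.4] size [17. 13. 15.]
scene foot [ 489.8 -150.7   50.2] [123, 119, 72, 80, 68, 123, 82, 66, 125, 125]
```

Careful with the scale: shifts go in shares of 300 mm and turns go in shares of 45 degrees. That gives: 0.111 rad / 0.7854 = 0.1413.

Request:
{"fn": "jog_arm", "kwargs": {"segments": [0, 0, 0, 0, 0, 0.1413, 0, 0, 0, 0, 0, 0.1413, 0, 0, 0, 0, 0, 0.1413, 0, 0, 0, 0, 0, 0.1401], "aperture": 88}}

```text
t: 0.48
ee_pos: [267.7, -564.5, 222.3]
orientation: [-3.141, 0.009, 0.0]
ft_force: [0.4, -0.3, 0.2]
width: 88.0
grasp_force: 0.0
```

Request:
{"fn": "jog_arm", "kwargs": {"segments": [0.0613, -0.1137, 0.0127, 0, 0, 0, 0.0613, -0.1137, 0.0127, 0, 0, 0, 0.0613, -0.1137, 0.0127, 0, 0, 0, 0.0613, -0.1137, 0.0127, 0, 0, 0]}}

```text
t: 0.82
ee_pos: [341.6, -426.8, 207.0]
orientation: [-3.141, 0.002, 0.0]
ft_force: [0.6, 0.4, 0.6]
width: 87.6
grasp_force: 0.0
```

Request:
{"fn": "jog_arm", "kwargs": {"segments": [0.0613, -0.1137, 0.0127, 0, 0, 0, 0.0613, -0.1137, 0.0127, 0, 0, 0, 0.0613, -0.1137, 0.0127, 0, 0, 0, 0.0613, -0.1137, 0.0127, 0, 0, 0]}}

```text
t: 1.15
ee_pos: [415.5, -290.2, 192.1]
orientation: [-3.142, 0.001, 0.0]
ft_force: [0.6, -0.7, 1.0]
width: 88.2
grasp_force: 0.0
```

Request:
{"fn": "jog_arm", "kwargs": {"segments": [0.0613, -0.1137, 0.0127, 0, 0, 0, 0.0613, -0.1137, 0.0127, 0, 0, 0, 0.0613, -0.1137, 0.0127, 0, 0, 0, 0.0613, -0.1137, 0.0127, 0, 0, 0, 0, 0, 0, 0, 0, 0]}}

```text
t: 1.57
ee_pos: [490.7, -150.6, 176.5]
orientation: [-3.14, -0.007, -0.0]
ft_force: [-0.5, -0.5, -0.4]
width: 87.8
grasp_force: 0.0
```

Run:
```python
from h import *
import pickle
c=eyes.get_image('wrist');save(c,'w_bolt');pickle.dump(c,open('w_bolt.pkl','wb'))
o=status.get_obs();print(o['ee_pos'],o['orientation'],o['ft_force'],proj(c,[[489,-155,76],[489,-150,14]]))
P=cloud(c);m=(c['range_z']>0)&(P[...,2]>66)&(P[...,2]<90);print(m.sum(),P[m].mean(0),P[m].min(0),P[m].max(0))
```

```text
[ 489.63348731 -152.69635795  176.61280787] [-3.14109957e+00 -7.57771100e-03  9.89014411e-04] [0.09184485 0.14584644 0.1616041 ] [[288.63768732 206.63338888]
 [282.89701822 191.10816454]]
303 [ 487.27092949 -156.38710872   75.24974457] [ 478.3389551  -163.98817533   66.08053188] [ 494.29239908 -148.51657518   78.56899533]
```

View pics/w_bolt.png

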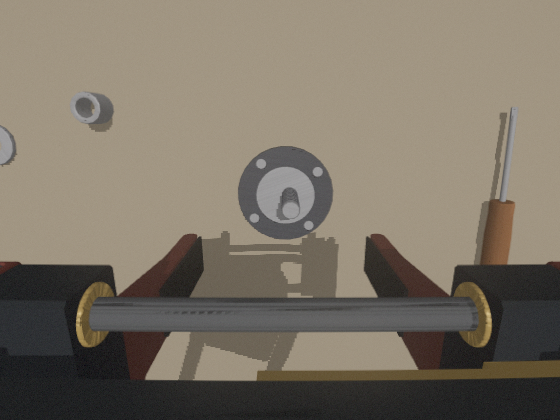

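The wrist view shows the bolt tip at about (290,209), the disc at (285,194) and the spacer at (89,107).

Add to h.py:
```python
def top_fit(c,z,tol,near,rad,r=None):
    """centre of a round top face at height z near (x,y): depth mask -> hull -> plane"""
    P=cloud(c); m=(c['range_z']>0)&(abs(P[...,2]-z)<tol)&(np.hypot(P[...,0]-near[0],P[...,1]-near[1])<rad)
    m=cv2.morphologyEx(m.astype(np.uint8),cv2.MORPH_OPEN,np.ones((3,3),np.uint8))
    k=max(cv2.findContours(m,cv2.RETR_EXTERNAL,cv2.CHAIN_APPROX_NONE)[0],key=cv2.contourArea)
    h=cv2.convexHull(k)[:,0]; q=plane(c,h,z)[:,:2]
    return fitcirc(q,r).round(2), np.median(P[m>0][:,2]).round(1), ((q.min(0)+q.max(0))/2).round(2), np.array(cv2.minEnclosingCircle(k)[0]).round(1)
```

Run:
```python
from h import *
import pickle
c=pickle.load(open('w_bolt.pkl','rb'))
print(top_fit(c,76,3,(488,-156),14)); print(top_fit(c,14,2,(488,-152),40))
g=c['img'].astype(int).max(2);w=np.zeros((420,560),np.uint8);w[140:245,230:340]=(g<90)[140:245,230:340]*255
k=max(cv2.findContours(w,0,1)[0],key=cv2.contourArea);print('foot',fitcirc(plane(c,cv2.convexHull(k)[:,0],10)[:,:2]))
print(c['img'][196:222:2,290].max(1), c['img'][210,276:304:2].max(1))
```

```text
(array([ 486.55, -156.46,    7.77]), np.float64(76.1), array([ 486.45, -156.61]), array([290.5, 209.5]))
(array([ 484.7 , -152.3 ,   29.92]), np.float64(14.2), array([ 484.8 , -152.68]), array([285.1, 194.8]))
foot [ 483.95367403 -152.11926898   48.43351685]
[ 88  99 112 134 158 157 153 154 154 154 152 129 153] [132 106 106 127 155 154 156 154 157 155 152 148 150 157]
```

Request:
{"fn": "jog_arm", "kwargs": {"segments": [0.0557, -0.1267, 0.0333, 0, 0, 0, 0.0557, -0.1267, 0.0333, 0, 0, 0, 0.0557, -0.1267, 0.0333, 0, 0, 0, 0.0557, -0.1267, 0.0333, 0, 0, 0, 0.0557, -0.1267, 0.0333, 0, 0, 0]}}

```text
t: 2.03
ee_pos: [570.6, 30.2, 127.9]
orientation: [3.141, -0.003, -0.0]
ft_force: [0.4, -0.3, -0.4]
width: 87.6
grasp_force: 0.0
```

Request:
{"fn": "jog_arm", "kwargs": {"segments": [0, 0, 0, 0, 0, 0, 0, 0, 0, 0, 0, 0, 0, 0, 0, 0, 0, 0, 0, 0, 0, 0, 0, 0]}}

```text
t: 2.37
ee_pos: [569.8, 28.3, 128.5]
orientation: [3.141, -0.003, -0.0]
ft_force: [0.1, -0.4, 0.0]
width: 87.8
grasp_force: 0.0
```

Run:
```python
from h import *
import pickle
c=eyes.get_image('wrist');save(c,'w_sp');pickle.dump(c,open('w_sp.pkl','wb'))
o=status.get_obs();print(o['ee_pos'],o['orientation']);print(top_fit(c,26,3,(573,37),25))
```

```text
[569.86544716  28.19073608 128.61015165] [ 3.14140073e+00 -3.54699312e-03  9.83998938e-05]
(array([572.03,  36.9 ,  14.65]), np.float64(25.9), array([571.78,  36.93]), array([273. , 201.3]))
```

View pics/w_sp.png

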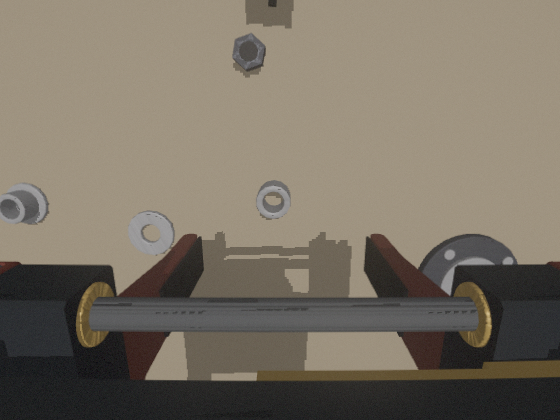

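The spacer is at (273,201), with the washer at (151,233) and bushing at (25,204). The fingers straddle column ~284.

Run:
```python
from h import *
import pickle
c=pickle.load(open('w_sp.pkl','rb')); print(c['cx'],proj(c,[[569.87,28.19,128.6],[569.87,28.19+44,128.6],[569.87,28.19-44,128.6]]))
g=c['img'].astype(int).sum(2)
for r in(240,244,248): print(r,np.where(g[r,150:430]<200)[0][[0,-1]]+150,[i for i in range(190,215) if g[r,i]<200 and g[r,i+1]>=200],[i for i in range(355,380) if g[r,i]>=200 and g[r,i+1]<200])
```

```text
283.3020209882383 [[283.35483565 251.28233261]
 [201.96390987 251.35926472]
 [364.75904079 251.04154085]]
240 [180 386] [201] [365, 378]
244 [177 390] [201] [365, 379]
248 [173 394] [201] [365]
```

Request:
{"fn": "jog_arm", "kwargs": {"segments": [0.0073, -0.029, 0.0667, 0, 0, 0, 0, 0, 0.1, 0, 0, 0, 0, 0, 0.1, 0, 0, 0, 0, 0, 0.0833, 0, 0, 0, 0, 0, 0.04, 0, 0, 0]}}

```text
t: 2.83
ee_pos: [570.6, 37.1, 9.0]
orientation: [3.141, -0.003, -0.005]
ft_force: [-0.1, -0.0, -0.7]
width: 87.7
grasp_force: 0.0
```

Request:
{"fn": "jog_arm", "kwargs": {"segments": [0, 0, 0.0267, 0, 0, 0, 0, 0, 0, 0, 0, 0, 0, 0, 0, 0, 0, 0]}}

```text
t: 3.08
ee_pos: [573.0, 38.1, 4.0]
orientation: [-3.142, 0.002, -0.001]
ft_force: [0.3, -0.0, 0.3]
width: 87.6
grasp_force: 0.0
```

Request:
{"fn": "jog_arm", "kwargs": {"segments": [0, 0, 0, 0, 0, 0, 0, 0, 0, 0, 0, 0, 0, 0, 0, 0, 0, 0, 0, 0, 0, 0, 0, 0, 0, 0, 0, 0, 0, 0], "aperture": 20}}

```text
t: 3.5
ee_pos: [572.7, 38.7, 3.8]
orientation: [-3.142, 0.0, -0.001]
ft_force: [0.2, -0.5, -0.4]
width: 58.0
grasp_force: 0.0
```

Request:
{"fn": "jog_arm", "kwargs": {"segments": [0, 0, 0, 0, 0, 0, 0, 0, 0, 0, 0, 0, 0, 0, 0, 0, 0, 0]}}

```text
t: 3.75
ee_pos: [572.4, 38.6, 3.3]
orientation: [3.142, -0.0, -0.0]
ft_force: [0.3, -0.8, 0.4]
width: 37.9
grasp_force: 0.0
```

Request:
{"fn": "jog_arm", "kwargs": {"segments": [0, 0, 0, 0, 0, 0, 0, 0, 0, 0, 0, 0, 0, 0, 0, 0, 0, 0, 0, 0, 0, 0, 0, 0]}}

```text
t: 4.08
ee_pos: [572.4, 38.6, 3.2]
orientation: [-3.142, 0.0, 0.0]
ft_force: [-0.9, 0.3, 0.4]
width: 29.6
grasp_force: 30.0
```

Request:
{"fn": "jog_arm", "kwargs": {"segments": [0, 0, -0.05, 0, 0, 0, 0, 0, -0.1, 0, 0, 0, 0, 0, -0.1, 0, 0, 0, 0, 0, -0.1, 0, 0, 0, 0, 0, -0.0833, 0, 0, 0]}}

```text
t: 4.5
ee_pos: [572.5, 38.6, 135.1]
orientation: [-3.142, 0.0, -0.001]
ft_force: [1.2, 0.4, -1.2]
width: 29.3
grasp_force: 30.0
```

Request:
{"fn": "jog_arm", "kwargs": {"segments": [0, 0, 0, 0, 0, 0, 0, 0, 0, 0, 0, 0]}}

```text
t: 4.67
ee_pos: [573.3, 38.6, 134.5]
orientation: [-3.141, 0.0, -0.005]
ft_force: [-0.8, 0.2, -1.0]
width: 29.9
grasp_force: 30.0
```

Run:
```python
from h import *
c=eyes.get_image('wrist');save(c,'w_held')
o=status.get_obs();p=o['ee_pos'];print(p,o['orientation'],o['width'],o['grasp_force'])
print(proj(c,[p+[0,0,22]]))
try: print(top_fit(c,p[2]+22,4,p[:2],25))
except Exception as e: print(e)
```

```text
[572.14243709  38.58621259 133.09558363] [-3.14155918e+00  2.40863012e-04 -1.73161064e-04] 29.491842874725155 29.999797800555825
[[283.25523725 270.16003728]]
(array([572.47,  38.44,  15.52]), np.float64(157.0), array([572.88,  38.48]), array([283.5, 267.5]))
```

View pics/w_held.png

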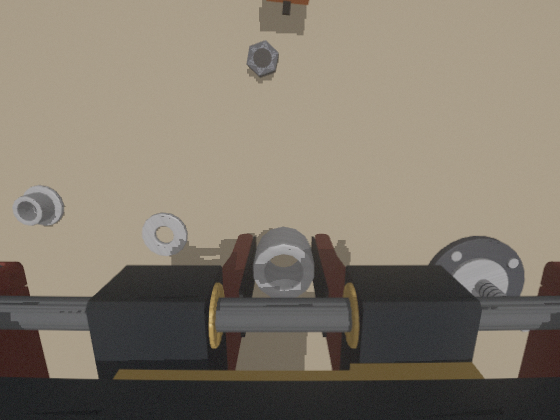

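The spacer is held upright and centred between the pads at (284,268). I'll move to a standoff near the bolt and re-measure it with the arm settled.

Scaled: 32.5 mm / 300 = 0.1083, -20.8 mm / 300 = -0.0693.

Request:
{"fn": "jog_arm", "kwargs": {"segments": [-0.0693, 0.1083, -0.0033, 0, 0, 0, -0.0693, 0.1083, -0.0033, 0, 0, 0, -0.0693, 0.1083, -0.0033, 0, 0, 0, -0.0693, 0.1083, -0.0033, 0, 0, 0, -0.0693, 0.1083, -0.0033, 0, 0, 0]}}

```text
t: 5.13
ee_pos: [465.9, -124.6, 136.4]
orientation: [-3.141, -0.001, 0.006]
ft_force: [-0.2, -0.9, -1.2]
width: 29.7
grasp_force: 30.0
```

Request:
{"fn": "jog_arm", "kwargs": {"segments": [-0.0693, 0.1083, -0.0033, 0, 0, 0, 0, 0, 0, 0, 0, 0, 0, 0, 0, 0, 0, 0, 0, 0, 0, 0, 0, 0, 0, 0, 0, 0, 0, 0]}}

```text
t: 5.55
ee_pos: [447.8, -155.5, 138.5]
orientation: [-3.141, -0.001, 0.002]
ft_force: [-0.1, 1.1, -1.3]
width: 29.5
grasp_force: 30.0
```

Run:
```python
from h import *
for i in range(3):
    c=eyes.get_image('wrist')
    o=status.get_obs();p=o['ee_pos'];print(p,o['orientation'],o['ft_force'])
    print(top_fit(c,76,3,(487,-156),14)); print(top_fit(c,14,2,(485,-152),40));print(top_fit(c,p[2]+22.8,3,p[:2],25))
```

```text
[ 447.9467144  -155.37853982  138.69465109] [-3.14112102e+00 -2.20545965e-03  1.25356270e-03] [ 0.34991953  0.2082966  -1.67507424]
(array([ 486.24, -156.44,    7.72]), np.float64(76.1), array([ 486.39, -156.35]), array([284.6, 164.6]))
(array([ 484.61, -152.24,   29.85]), np.float64(14.2), array([ 484.6 , -152.11]), array([279.7, 156.4]))
(array([ 447.54, -155.76,   14.81]), np.float64(161.2), array([ 447.89, -155.69]), array([283.6, 269.5]))
[ 448.02723298 -155.32125597  138.82221465] [-3.14122418e+00 -2.66204326e-03  9.60100609e-04] [ 0.67405799  0.64634301 -0.34375559]
(array([ 486.25, -156.33,    7.71]), np.float64(76.2), array([ 486.22, -156.18]), array([284.8, 165. ]))
(array([ 484.6 , -152.25,   29.87]), np.float64(14.2), array([ 484.8, -152. ]), array([279.8, 156.7]))
(array([ 447.77, -155.56,   14.87]), np.float64(161.4), array([ 448.06, -155.53]), array([283.5, 270. ]))
[ 448.03368094 -155.38091865  138.96053114] [-3.14136088e+00 -2.81843117e-03  6.84429815e-04] [-0.35366253 -0.45893996 -0.94346323]
(array([ 486.22, -156.37,    7.71]), np.float64(76.2), array([ 486.3 , -156.14]), array([284.8, 165. ]))
(array([ 484.58, -152.19,   29.86]), np.float64(14.2), array([ 484.89, -152.33]), array([280. , 156.8]))
(array([ 447.82, -155.49,   14.87]), np.float64(161.6), array([ 448.13, -155.49]), array([283.5, 269.5]))
```

Scaled: 20 mm / 300 = 0.0667, 19.3 mm / 300 = 0.0643.

Request:
{"fn": "jog_arm", "kwargs": {"segments": [0.064, 0.0013, 0.0333, 0, 0, 0, 0.0643, 0.0013, 0.05, 0, 0, 0, 0, 0, 0.0667, 0, 0, 0, 0, 0, 0.0267, 0, 0, 0, 0, 0, 0.0067, 0, 0, 0]}}

```text
t: 6.12
ee_pos: [484.8, -156.0, 82.5]
orientation: [-3.14, -0.002, 0.006]
ft_force: [-1.0, -0.4, -1.0]
width: 29.5
grasp_force: 30.0
```

Request:
{"fn": "jog_arm", "kwargs": {"segments": [0, 0, 0, 0, 0, 0, 0, 0, 0, 0, 0, 0, 0, 0, 0, 0, 0, 0]}}

```text
t: 6.37
ee_pos: [486.3, -157.3, 85.1]
orientation: [3.141, -0.0, 0.002]
ft_force: [-0.3, -0.7, -1.6]
width: 29.4
grasp_force: 30.0
```

Scaled: 2 mm / 300 = 0.0067, 1.5 mm / 300 = 0.005.

Request:
{"fn": "jog_arm", "kwargs": {"segments": [0, -0.0017, 0.0067, 0, 0, 0, 0, 0, 0.005, 0, 0, 0, 0, 0, 0, 0, 0, 0]}}

```text
t: 6.62
ee_pos: [486.0, -156.8, 80.9]
orientation: [3.142, -0.001, 0.0]
ft_force: [-0.4, 0.4, -0.6]
width: 29.1
grasp_force: 30.0
```

Request:
{"fn": "jog_arm", "kwargs": {"segments": [0, 0, 0.005, 0, 0, 0, 0, 0, 0.005, 0, 0, 0, 0, 0, 0, 0, 0, 0]}}

```text
t: 6.87
ee_pos: [485.9, -156.7, 77.6]
orientation: [-3.141, 0.0, 0.001]
ft_force: [-0.4, 0.7, -0.5]
width: 29.5
grasp_force: 30.0
```

Scaled: 1.5 mm / 300 = 0.005, -0.3 mm / 300 = -0.001.

Request:
{"fn": "jog_arm", "kwargs": {"segments": [0.001, -0.001, 0.005, 0, 0, 0, 0, 0, 0.005, 0, 0, 0, 0, 0, 0, 0, 0, 0]}}

```text
t: 7.12
ee_pos: [486.2, -156.4, 74.5]
orientation: [-3.141, 0.0, 0.001]
ft_force: [0.2, -0.3, -0.3]
width: 29.4
grasp_force: 30.0
```

Request:
{"fn": "jog_arm", "kwargs": {"segments": [0, 0, 0.005, 0, 0, 0, 0, 0, 0.005, 0, 0, 0, 0, 0, 0, 0, 0, 0]}}

```text
t: 7.37
ee_pos: [486.2, -156.4, 71.5]
orientation: [-3.141, 0.0, 0.001]
ft_force: [0.2, 0.1, -0.9]
width: 29.4
grasp_force: 30.0
```

Run:
```python
from h import *
o=status.get_obs();print(o['ee_pos'],o['ft_force'],o['moment'])
```

```text
[ 486.22415516 -156.36777504   71.5031863 ] [ 0.1958166   0.10309168 -0.93278282] [0.02018924 0.01775655 0.04925598]
```

No contact force 7 mm below the tip, so the spacer is threaded. I'll lower it on.

Scaled: 5 mm / 300 = 0.0167.

Request:
{"fn": "jog_arm", "kwargs": {"segments": [0, 0, 0.0167, 0, 0, 0, 0, 0, 0.0167, 0, 0, 0, 0, 0, 0.0167, 0, 0, 0, 0, 0, 0.0167, 0, 0, 0, 0, 0, 0, 0, 0, 0]}}

```text
t: 7.78
ee_pos: [485.7, -156.2, 50.6]
orientation: [-3.141, 0.0, 0.002]
ft_force: [-0.6, -0.3, -0.5]
width: 29.7
grasp_force: 30.0
```

Request:
{"fn": "jog_arm", "kwargs": {"segments": [0, 0, 0.02, 0, 0, 0, 0, 0, 0.02, 0, 0, 0, 0, 0, 0.02, 0, 0, 0, 0, 0, 0.0133, 0, 0, 0, 0, 0, 0, 0, 0, 0]}}

```text
t: 8.2
ee_pos: [485.8, -156.2, 28.8]
orientation: [-3.141, 0.0, 0.002]
ft_force: [0.2, 0.3, -1.8]
width: 29.2
grasp_force: 30.0
```

Request:
{"fn": "jog_arm", "kwargs": {"segments": [0, 0, 0.0133, 0, 0, 0, 0, 0, 0.0067, 0, 0, 0, 0, 0, 0, 0, 0, 0]}}

```text
t: 8.45
ee_pos: [486.2, -156.3, 23.4]
orientation: [-3.141, 0.0, 0.001]
ft_force: [-0.8, 1.0, -0.7]
width: 29.4
grasp_force: 30.0
```

Scaled: 1 mm / 300 = 0.0033.

Request:
{"fn": "jog_arm", "kwargs": {"segments": [0, 0, 0.0033, 0, 0, 0, 0, 0, 0.0033, 0, 0, 0, 0, 0, 0, 0, 0, 0]}}

```text
t: 8.7
ee_pos: [486.4, -156.4, 21.8]
orientation: [3.142, -0.0, 0.0]
ft_force: [0.2, -0.4, 0.1]
width: 29.7
grasp_force: 30.0
```

Request:
{"fn": "jog_arm", "kwargs": {"segments": [0, 0, 0.0023, 0, 0, 0, 0, 0, 0, 0, 0, 0]}}

```text
t: 8.87
ee_pos: [486.4, -156.4, 21.1]
orientation: [3.142, -0.0, 0.0]
ft_force: [-0.1, -0.7, -0.0]
width: 29.4
grasp_force: 30.0
```

Request:
{"fn": "jog_arm", "kwargs": {"segments": [0, 0, 0.0023, 0, 0, 0, 0, 0, 0, 0, 0, 0]}}

```text
t: 9.03
ee_pos: [486.4, -156.4, 20.4]
orientation: [3.142, -0.0, 0.0]
ft_force: [-0.3, -0.6, -0.8]
width: 29.4
grasp_force: 30.0
```

Scaled: 1 mm / 300 = 0.0033.

Request:
{"fn": "jog_arm", "kwargs": {"segments": [0, 0, 0.0033, 0, 0, 0, 0, 0, 0.0033, 0, 0, 0, 0, 0, 0, 0, 0, 0]}}

```text
t: 9.28
ee_pos: [486.3, -156.4, 18.2]
orientation: [-3.141, 0.0, 0.0]
ft_force: [0.5, 0.1, -0.3]
width: 29.3
grasp_force: 30.0
```

Request:
{"fn": "jog_arm", "kwargs": {"segments": [0, 0, 0.002, 0, 0, 0, 0, 0, 0, 0, 0, 0]}}

```text
t: 9.45
ee_pos: [486.3, -156.4, 17.7]
orientation: [-3.142, 0.0, 0.0]
ft_force: [0.2, -0.1, -0.2]
width: 29.6
grasp_force: 30.0
```

Request:
{"fn": "jog_arm", "kwargs": {"segments": [0, 0, 0.0017, 0, 0, 0, 0, 0, 0, 0, 0, 0]}}

```text
t: 9.62
ee_pos: [486.4, -156.4, 17.3]
orientation: [-3.142, 0.0, -0.0]
ft_force: [-0.3, 0.3, -1.0]
width: 29.5
grasp_force: 30.0
```

Scaled: 0.4 mm / 300 = 0.0013.

Request:
{"fn": "jog_arm", "kwargs": {"segments": [0, 0, 0.0013, 0, 0, 0, 0, 0, 0, 0, 0, 0]}}

```text
t: 9.78
ee_pos: [486.4, -156.4, 17.2]
orientation: [3.142, -0.0, 0.0]
ft_force: [-1.1, 0.7, 3.2]
width: 29.5
grasp_force: 30.0
```

Request:
{"fn": "jog_arm", "kwargs": {"segments": [0, 0, 0.0013, 0, 0, 0, 0, 0, 0, 0, 0, 0]}}

```text
t: 9.95
ee_pos: [486.4, -156.4, 17.1]
orientation: [3.142, -0.0, 0.0]
ft_force: [-2.0, 0.7, 9.0]
width: 29.5
grasp_force: 30.0
```

Contact at the expected height with 9 N, so the spacer is home. I'll relax the push, release and lift.

Scaled: -0.4 mm / 300 = -0.0013.

Request:
{"fn": "jog_arm", "kwargs": {"segments": [0, 0, -0.0013, 0, 0, 0, 0, 0, 0, 0, 0, 0, 0, 0, 0, 0, 0, 0, 0, 0, 0, 0, 0, 0, 0, 0, 0, 0, 0, 0], "aperture": 70}}

```text
t: 10.37
ee_pos: [486.3, -156.4, 16.8]
orientation: [-3.142, 0.0, 0.0]
ft_force: [-0.3, 0.1, 0.1]
width: 59.5
grasp_force: 0.0
```

Request:
{"fn": "jog_arm", "kwargs": {"segments": [0, 0, -0.0333, 0, 0, 0, 0, 0, -0.1, 0, 0, 0, 0, 0, -0.1333, 0, 0, 0, 0, 0, -0.1333, 0, 0, 0, 0, 0, -0.0833, 0, 0, 0], "aperture": 88}}

```text
t: 10.78
ee_pos: [487.4, -156.8, 165.9]
orientation: [3.14, -0.0, 0.005]
ft_force: [1.0, 0.2, -0.0]
width: 87.4
grasp_force: 0.0
```

Request:
{"fn": "jog_arm", "kwargs": {"segments": [0, 0, 0, 0, 0, 0, 0, 0, 0, 0, 0, 0]}}

```text
t: 10.95
ee_pos: [487.3, -156.7, 163.9]
orientation: [3.14, -0.0, 0.006]
ft_force: [0.3, -1.3, -0.4]
width: 88.0
grasp_force: 0.0
```

Run:
```python
from h import *
c=eyes.get_image('wrist');o=status.get_obs();print(o['ee_pos'])
print(top_fit(c,40,2.5,(486,-156),25),top_fit(c,76,3,(486,-156),14))
t=eyes.get_image('top'); print(top_fit(t,6,2.5,(538,152),40))
```

```text
[ 486.27013162 -156.39943659  162.36990073]
(array([ 486.06, -156.56,   14.44]), np.float64(39.9), array([ 488.34, -156.26]), array([282.8, 200. ])) (array([ 486.49, -156.43,    7.8 ]), np.float64(76.0), array([ 486.43, -156.66]), array([282.8, 209.9]))
(array([549.75, 162.34,   7.69]), np.float64(5.9), array([552.26, 162.2 ]), array([217., 251.]))
```

The spacer top measures 39.9 mm, so it is home. Now the washer.

Scaled: -38.5 mm / 300 = -0.1283, 7 mm / 300 = 0.0233.

Request:
{"fn": "jog_arm", "kwargs": {"segments": [0.0217, -0.1283, 0.0233, 0, 0, 0, 0.0217, -0.1283, 0.0233, 0, 0, 0, 0.0217, -0.1283, 0.0233, 0, 0, 0, 0.0217, -0.1283, 0.0233, 0, 0, 0]}}

```text
t: 11.38
ee_pos: [511.0, -1.1, 131.8]
orientation: [-3.141, 0.002, 0.006]
ft_force: [1.3, -0.3, 0.2]
width: 87.8
grasp_force: 0.0
```

Request:
{"fn": "jog_arm", "kwargs": {"segments": [0.0217, -0.1283, 0.0233, 0, 0, 0, 0.0217, -0.1283, 0.0233, 0, 0, 0, 0.0217, -0.1283, 0.0233, 0, 0, 0, 0.0217, -0.1283, 0.0233, 0, 0, 0]}}

```text
t: 11.72
ee_pos: [536.9, 153.2, 103.5]
orientation: [3.141, -0.0, -0.006]
ft_force: [0.5, -0.2, 0.2]
width: 87.5
grasp_force: 0.0
```

Request:
{"fn": "jog_arm", "kwargs": {"segments": [0, 0, 0, 0, 0, 0, 0, 0, 0, 0, 0, 0, 0, 0, 0, 0, 0, 0, 0, 0, 0, 0, 0, 0]}}

```text
t: 12.05
ee_pos: [537.6, 150.3, 105.1]
orientation: [3.141, -0.002, -0.003]
ft_force: [0.3, -1.0, -0.2]
width: 87.8
grasp_force: 0.0
```

Run:
```python
from h import *
for i in range(2):
    c=eyes.get_image('wrist');o=status.get_obs();print(o['ee_pos'])
    print(top_fit(c,6,2.5,(538,152),32))
```

```text
[537.8977496  150.11925961 105.43844356]
(array([536.85, 153.2 ,  21.56]), np.float64(6.1), array([536.56, 152.98]), array([279.6, 205.2]))
[538.13907911 150.14273491 105.72456131]
(array([536.88, 153.13,  21.55]), np.float64(6.1), array([536.85, 153.25]), array([279.6, 205.8]))
```

Scaled: 30 mm / 300 = 0.1, -1.2 mm / 300 = -0.004.

Request:
{"fn": "jog_arm", "kwargs": {"segments": [-0.004, -0.01, 0.0833, 0, 0, 0, 0, 0, 0.1, 0, 0, 0, 0, 0, 0.0833, 0, 0, 0, 0, 0, 0.05, 0, 0, 0, 0, 0, 0.02, 0, 0, 0]}}

```text
t: 12.57
ee_pos: [535.8, 153.0, 2.9]
orientation: [3.141, -0.003, -0.005]
ft_force: [0.0, -0.2, 0.7]
width: 87.7
grasp_force: 0.0
```

Request:
{"fn": "jog_arm", "kwargs": {"segments": [0, 0, 0, 0, 0, 0, 0, 0, 0, 0, 0, 0, 0, 0, 0, 0, 0, 0, 0, 0, 0, 0, 0, 0, 0, 0, 0, 0, 0, 0], "aperture": 50}}

```text
t: 12.98
ee_pos: [538.0, 154.7, 6.0]
orientation: [-3.141, 0.0, -0.003]
ft_force: [-0.4, -0.1, -0.1]
width: 57.9
grasp_force: 0.0
```

Scaled: 2 mm / 300 = 0.0067, 1.5 mm / 300 = 0.005.

Request:
{"fn": "jog_arm", "kwargs": {"segments": [-0.0027, 0, 0.0067, 0, 0, 0, 0, 0, 0.005, 0, 0, 0, 0, 0, 0, 0, 0, 0, 0, 0, 0, 0, 0, 0]}}

```text
t: 13.32
ee_pos: [536.3, 154.6, 1.3]
orientation: [3.142, -0.0, -0.0]
ft_force: [-0.1, 0.1, 0.4]
width: 50.2
grasp_force: 0.0
```

Request:
{"fn": "jog_arm", "kwargs": {"segments": [0, 0, 0, 0, 0, 0, 0, 0, 0, 0, 0, 0, 0, 0, 0, 0, 0, 0, 0, 0, 0, 0, 0, 0], "aperture": 36}}

```text
t: 13.65
ee_pos: [536.4, 154.6, 1.3]
orientation: [3.142, -0.0, -0.0]
ft_force: [-0.4, -0.3, 0.3]
width: 42.2
grasp_force: 30.0
```

Request:
{"fn": "jog_arm", "kwargs": {"segments": [0, 0, 0, 0, 0, 0, 0, 0, 0, 0, 0, 0]}}

```text
t: 13.82
ee_pos: [536.4, 154.6, 1.3]
orientation: [3.142, -0.0, -0.0]
ft_force: [0.9, 0.6, -1.3]
width: 42.1
grasp_force: 30.0
```

Request:
{"fn": "jog_arm", "kwargs": {"segments": [0, 0, -0.0333, 0, 0, 0, 0, 0, -0.0833, 0, 0, 0, 0, 0, -0.1167, 0, 0, 0, 0, 0, -0.1167, 0, 0, 0, 0, 0, -0.1, 0, 0, 0]}}

```text
t: 14.23
ee_pos: [536.5, 154.6, 139.0]
orientation: [-3.141, 0.0, -0.001]
ft_force: [0.7, 0.2, -0.8]
width: 42.0
grasp_force: 30.0
```

Request:
{"fn": "jog_arm", "kwargs": {"segments": [0, 0, 0, 0, 0, 0, 0, 0, 0, 0, 0, 0, 0, 0, 0, 0, 0, 0]}}

```text
t: 14.48
ee_pos: [536.0, 154.5, 136.4]
orientation: [3.142, -0.0, -0.0]
ft_force: [-1.0, 0.6, -1.8]
width: 42.4
grasp_force: 30.0
```

Run:
```python
from h import *
c=eyes.get_image('wrist');save(c,'w_held2')
o=status.get_obs();p=o['ee_pos'];print(p,o['orientation'],o['width'],o['grasp_force'])
print(top_fit(c,p[2]+5,4,p[:2],30))
P=cloud(c);m=(c['range_z']>0)&(abs(P[...,2]-p[2]-5)<6)&(np.hypot(P[...,0]-p[0],P[...,1]-p[1])<20)
Q=P[m]; print(np.linalg.lstsq(np.c_[Q[:,:2]-p[:2],np.ones(len(Q))],Q[:,2]-p[2],rcond=None)[0],m.sum())
```

```text
[535.54208931 154.32668475 135.62688364] [ 3.14118519e+00 -3.96269298e-04 -2.55067509e-03] 42.65985526588691 29.999888688325882
(array([536.5 , 154.89,  22.18]), np.float64(141.2), array([536.36, 157.4 ]), array([277. , 250.5]))
[ 4.91918652e-03 -4.10416312e-04  5.55835222e+00] 3445
```

View pics/w_held2.png

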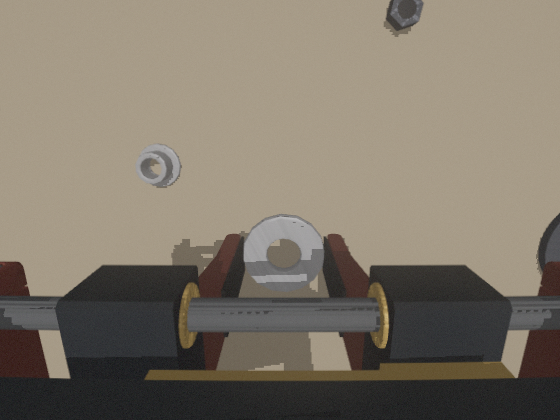

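Washer is held flat and centred, hole at about (284,253).

Scaled: 38.8 mm / 300 = 0.1293, -11.1 mm / 300 = -0.037.

Request:
{"fn": "jog_arm", "kwargs": {"segments": [-0.037, 0.1293, 0, 0, 0, 0, -0.037, 0.1293, 0, 0, 0, 0, -0.037, 0.1293, 0, 0, 0, 0, -0.037, 0.1293, 0, 0, 0, 0]}}

```text
t: 14.87
ee_pos: [490.0, -1.8, 134.8]
orientation: [-3.142, -0.002, 0.005]
ft_force: [-0.4, -0.4, 0.2]
width: 42.5
grasp_force: 30.0
```

Request:
{"fn": "jog_arm", "kwargs": {"segments": [-0.037, 0.1293, 0, 0, 0, 0, -0.037, 0.1293, 0, 0, 0, 0, -0.037, 0.1293, 0, 0, 0, 0, -0.037, 0.1293, 0, 0, 0, 0]}}

```text
t: 15.2
ee_pos: [445.6, -157.1, 135.0]
orientation: [-3.14, -0.0, 0.005]
ft_force: [0.9, 0.2, -1.3]
width: 42.4
grasp_force: 30.0
```

Request:
{"fn": "jog_arm", "kwargs": {"segments": [0, 0, 0, 0, 0, 0, 0, 0, 0, 0, 0, 0, 0, 0, 0, 0, 0, 0, 0, 0, 0, 0, 0, 0, 0, 0, 0, 0, 0, 0]}}

```text
t: 15.62
ee_pos: [447.7, -154.4, 135.9]
orientation: [-3.141, -0.003, 0.001]
ft_force: [0.2, -0.6, -1.3]
width: 42.6
grasp_force: 30.0
```

Run:
```python
from h import *
for i in range(2):
    c=eyes.get_image('wrist');o=status.get_obs();p=o['ee_pos'];print(p,o['orientation'])
    print(top_fit(c,76,3,(486.3,-156.4),14))
    z=p[2]+4.7; P=cloud(c); m=(c['range_z']>0)&(abs(P[...,2]-z)<3)&(np.hypot(P[...,0]-p[0],P[...,1]-p[1])<30)
    k=max(cv2.findContours(m.astype(np.uint8),0,cv2.CHAIN_APPROX_NONE)[0],key=cv2.contourArea)[:,0]
    q=plane(c,k,z)[:,:2]; q=q[(q[:,0]>p[0]-5)&(abs(np.hypot(*(q-p[:2]).T)-22)<2.5)]; print(len(q),fitcirc(q,22.)[:2],fitcirc(q))
```

```text
[ 447.80476719 -154.45712817  136.08993426] [-3.14127902e+00 -3.39958000e-03  9.69327207e-04]
(array([ 486.27, -156.47,    7.74]), np.float64(76.1), array([ 486.32, -156.56]), array([286.3, 165.2]))
166 [ 447.74788046 -154.52867468] [ 448.0281059  -154.54096229   21.77322312]
[ 447.8677051  -154.58146231  136.20317255] [-3.14137678e+00 -3.24945097e-03  5.47451672e-04]
(array([ 486.24, -156.41,    7.74]), np.float64(76.1), array([ 486.42, -156.61]), array([286.3, 165.2]))
164 [ 447.81128071 -154.6322957 ] [ 448.04580813 -154.64096681   21.80857964]
```

Scaled: 20 mm / 300 = 0.0667, 19.1 mm / 300 = 0.0637.

Request:
{"fn": "jog_arm", "kwargs": {"segments": [0.0637, 0.003, 0.0333, 0, 0, 0, 0.0637, 0.003, 0.05, 0, 0, 0, 0, 0, 0.0667, 0, 0, 0, 0, 0, 0.02, 0, 0, 0, 0, 0, 0.0067, 0, 0, 0]}}

```text
t: 16.13
ee_pos: [484.6, -156.4, 82.0]
orientation: [-3.14, -0.002, 0.005]
ft_force: [0.7, 0.6, -1.3]
width: 42.3
grasp_force: 30.0
```

Request:
{"fn": "jog_arm", "kwargs": {"segments": [0, 0, 0, 0, 0, 0, 0, 0, 0, 0, 0, 0, 0, 0, 0, 0, 0, 0, 0, 0, 0, 0, 0, 0]}}

```text
t: 16.47
ee_pos: [486.1, -157.8, 84.3]
orientation: [3.141, -0.0, 0.002]
ft_force: [0.3, 0.1, -0.7]
width: 42.4
grasp_force: 30.0
```

Scaled: 2 mm / 300 = 0.0067, 1.5 mm / 300 = 0.005.

Request:
{"fn": "jog_arm", "kwargs": {"segments": [0, -0.003, 0.0067, 0, 0, 0, 0, 0, 0.005, 0, 0, 0, 0, 0, 0, 0, 0, 0, 0, 0, 0, 0, 0, 0]}}

```text
t: 16.8
ee_pos: [485.7, -156.7, 79.8]
orientation: [-3.142, 0.0, 0.0]
ft_force: [0.2, 0.7, -0.3]
width: 42.3
grasp_force: 30.0
```

Scaled: 1 mm / 300 = 0.0033, 0.5 mm / 300 = 0.0017.

Request:
{"fn": "jog_arm", "kwargs": {"segments": [0.0017, -0.001, 0.0017, 0, 0, 0, 0, 0, 0.0033, 0, 0, 0, 0, 0, 0, 0, 0, 0]}}

```text
t: 17.05
ee_pos: [486.3, -156.4, 78.2]
orientation: [-3.142, 0.0, 0.0]
ft_force: [-0.4, 0.3, -1.4]
width: 42.4
grasp_force: 30.0
```

Request:
{"fn": "jog_arm", "kwargs": {"segments": [0, 0, 0.0033, 0, 0, 0, 0, 0, 0.0033, 0, 0, 0, 0, 0, 0, 0, 0, 0]}}

```text
t: 17.3
ee_pos: [486.2, -156.4, 76.2]
orientation: [-3.141, 0.0, 0.0]
ft_force: [0.6, -0.1, -1.2]
width: 42.2
grasp_force: 30.0
```

Scaled: 1 mm / 300 = 0.0033.

Request:
{"fn": "jog_arm", "kwargs": {"segments": [0, 0, 0.0033, 0, 0, 0, 0, 0, 0.0033, 0, 0, 0, 0, 0, 0, 0, 0, 0]}}

```text
t: 17.55
ee_pos: [486.2, -156.4, 74.2]
orientation: [-3.141, 0.0, 0.0]
ft_force: [-0.6, 0.9, -0.5]
width: 42.6
grasp_force: 30.0
```

Request:
{"fn": "jog_arm", "kwargs": {"segments": [0, 0, 0.005, 0, 0, 0, 0, 0, 0.005, 0, 0, 0, 0, 0, 0, 0, 0, 0]}}

```text
t: 17.8
ee_pos: [486.1, -156.3, 71.1]
orientation: [-3.141, 0.0, 0.001]
ft_force: [-0.2, 0.5, -1.2]
width: 42.4
grasp_force: 30.0
```

Careful with the scale: shifts go in shares of 300 mm and turns go in shares of 45 degrees. That gives: 5 mm / 300 = 0.0167.

Request:
{"fn": "jog_arm", "kwargs": {"segments": [0, 0, 0.0167, 0, 0, 0, 0, 0, 0.0167, 0, 0, 0, 0, 0, 0.0167, 0, 0, 0, 0, 0, 0.0167, 0, 0, 0, 0, 0, 0, 0, 0, 0]}}

```text
t: 18.22
ee_pos: [485.5, -156.2, 50.2]
orientation: [-3.141, 0.0, 0.003]
ft_force: [0.2, 0.2, -0.4]
width: 42.2
grasp_force: 30.0
```

Request:
{"fn": "jog_arm", "kwargs": {"segments": [0, 0, 0.01, 0, 0, 0, 0, 0, 0.0067, 0, 0, 0, 0, 0, 0, 0, 0, 0, 0, 0, 0, 0, 0, 0]}}

```text
t: 18.55
ee_pos: [486.3, -156.4, 46.3]
orientation: [-3.142, 0.0, 0.0]
ft_force: [-0.1, -0.6, 0.2]
width: 42.7
grasp_force: 30.0
```

Scaled: 1.5 mm / 300 = 0.005.

Request:
{"fn": "jog_arm", "kwargs": {"segments": [0, 0, 0.005, 0, 0, 0, 0, 0, 0.005, 0, 0, 0, 0, 0, 0, 0, 0, 0]}}

```text
t: 18.8
ee_pos: [486.2, -156.4, 43.2]
orientation: [-3.142, 0.0, 0.0]
ft_force: [-0.1, -0.2, -0.8]
width: 42.5
grasp_force: 30.0
```

Request:
{"fn": "jog_arm", "kwargs": {"segments": [0, 0, 0.0033, 0, 0, 0, 0, 0, 0, 0, 0, 0]}}

```text
t: 18.97
ee_pos: [486.3, -156.4, 42.3]
orientation: [-3.142, 0.0, 0.0]
ft_force: [-0.5, -0.7, -0.5]
width: 42.1
grasp_force: 30.0
```

Request:
{"fn": "jog_arm", "kwargs": {"segments": [0, 0, 0.0017, 0, 0, 0, 0, 0, 0, 0, 0, 0]}}

```text
t: 19.13
ee_pos: [486.3, -156.4, 41.8]
orientation: [-3.142, 0.0, 0.0]
ft_force: [0.1, -0.3, -0.5]
width: 42.3
grasp_force: 30.0
```

Request:
{"fn": "jog_arm", "kwargs": {"segments": [0, 0, 0.0017, 0, 0, 0, 0, 0, 0, 0, 0, 0]}}

```text
t: 19.3
ee_pos: [486.2, -156.4, 41.3]
orientation: [-3.142, 0.0, 0.0]
ft_force: [0.5, -0.7, -1.5]
width: 42.7
grasp_force: 30.0
```

Scaled: 0.4 mm / 300 = 0.0013.

Request:
{"fn": "jog_arm", "kwargs": {"segments": [0, 0, 0.0013, 0, 0, 0, 0, 0, 0, 0, 0, 0]}}

```text
t: 19.47
ee_pos: [486.3, -156.4, 41.2]
orientation: [-3.142, 0.0, 0.0]
ft_force: [-0.8, -0.7, 3.7]
width: 42.3
grasp_force: 30.0
```

Request:
{"fn": "jog_arm", "kwargs": {"segments": [0, 0, 0.0013, 0, 0, 0, 0, 0, 0, 0, 0, 0]}}

```text
t: 19.63
ee_pos: [486.4, -156.5, 41.2]
orientation: [3.142, -0.0, 0.0]
ft_force: [-1.9, 0.6, 7.7]
width: 42.1
grasp_force: 30.0
```

The washer is home. Release, lift, check, then go to the bushing (568,268).

Scaled: -0.4 mm / 300 = -0.0013.

Request:
{"fn": "jog_arm", "kwargs": {"segments": [0, 0, -0.0013, 0, 0, 0, 0, 0, 0, 0, 0, 0, 0, 0, 0, 0, 0, 0, 0, 0, 0, 0, 0, 0, 0, 0, 0, 0, 0, 0], "aperture": 88}}

```text
t: 20.05
ee_pos: [486.2, -156.4, 40.8]
orientation: [-3.142, 0.0, 0.0]
ft_force: [-0.0, 0.3, -0.3]
width: 72.3
grasp_force: 0.0
```

Request:
{"fn": "jog_arm", "kwargs": {"segments": [0, 0, -0.0333, 0, 0, 0, 0, 0, -0.1, 0, 0, 0, 0, 0, -0.1333, 0, 0, 0, 0, 0, -0.1, 0, 0, 0, 0, 0, -0.0333, 0, 0, 0]}}

```text
t: 20.47
ee_pos: [488.6, -157.2, 165.8]
orientation: [3.139, -0.0, 0.01]
ft_force: [0.9, -0.2, -0.3]
width: 88.0
grasp_force: 0.0
```

Request:
{"fn": "jog_arm", "kwargs": {"segments": [0, 0, 0, 0, 0, 0, 0, 0, 0, 0, 0, 0, 0, 0, 0, 0, 0, 0]}}

```text
t: 20.72
ee_pos: [485.2, -156.1, 159.7]
orientation: [-3.141, 0.0, 0.004]
ft_force: [0.0, -0.4, -0.9]
width: 87.8
grasp_force: 0.0
```

Run:
```python
from h import *
c=eyes.get_image('wrist');o=status.get_obs();print(o['ee_pos'])
print(top_fit(c,46,2.5,(486,-156),30),top_fit(c,76,3,(486,-156),14))
t=eyes.get_image('top'); print(top_fit(t,23,3,(568,268),25)); print(top_fit(t,46,3,(486,-156),30))
```

```text
[ 485.06094272 -156.01647618  159.31795447]
(array([ 486.62, -156.53,   21.53]), np.float64(46.1), array([ 486.68, -156.62]), array([284. , 198.5])) (array([ 486.55, -156.47,    7.68]), np.float64(76.1), array([ 486.57, -156.58]), array([283.7, 208. ]))Traceback (most recent call last):
  File "<stdin>", line 4, in <module>
  File "h.py", line 29, in top_fit
    k=max(cv2.findContours(m,cv2.RETR_EXTERNAL,cv2.CHAIN_APPROX_NONE)[0],key=cv2.contourArea)
ValueError: max() iterable argument is empty
```

Scaled: -38.5 mm / 300 = -0.1283, 7.5 mm / 300 = 0.025.

Request:
{"fn": "jog_arm", "kwargs": {"segments": [0.025, -0.1283, 0.01, 0, 0, 0, 0.025, -0.1283, 0.01, 0, 0, 0, 0.025, -0.1283, 0.01, 0, 0, 0, 0.025, -0.1283, 0.01, 0, 0, 0, 0.025, -0.1283, 0.01, 0, 0, 0]}}

```text
t: 21.23
ee_pos: [523.0, 37.7, 144.4]
orientation: [3.141, -0.001, -0.004]
ft_force: [0.5, 0.2, -0.5]
width: 87.8
grasp_force: 0.0
```

Request:
{"fn": "jog_arm", "kwargs": {"segments": [0.025, -0.1283, 0.01, 0, 0, 0, 0.025, -0.1283, 0.01, 0, 0, 0, 0.025, -0.1283, 0.01, 0, 0, 0, 0.025, -0.1283, 0.01, 0, 0, 0, 0.025, -0.1283, 0.01, 0, 0, 0]}}

```text
t: 21.65
ee_pos: [560.5, 230.3, 129.0]
orientation: [3.14, -0.0, -0.004]
ft_force: [0.8, 0.5, 0.3]
width: 87.8
grasp_force: 0.0
```

Request:
{"fn": "jog_arm", "kwargs": {"segments": [0.025, -0.1283, 0.01, 0, 0, 0, 0, 0, 0, 0, 0, 0, 0, 0, 0, 0, 0, 0, 0, 0, 0, 0, 0, 0, 0, 0, 0, 0, 0, 0]}}

```text
t: 22.07
ee_pos: [568.1, 265.6, 127.0]
orientation: [3.14, -0.002, -0.003]
ft_force: [-0.0, -0.2, 0.1]
width: 87.3
grasp_force: 0.0
```

Run:
```python
from h import *
for i in range(2):
    c=eyes.get_image('wrist');o=status.get_obs();print(o['ee_pos'],o['orientation'])
    print(top_fit(c,23,3,(568,268),25)); print(top_fit(c,5,2,(568,268),35))
```

```text
[568.36848033 265.50396822 127.39867364] [ 3.14080437e+00 -2.51078917e-03 -2.23406493e-03]
(array([565.68, 268.86,  13.68]), np.float64(23.0), array([565.6 , 268.74]), array([279.3, 205.8]))
(array([565.74, 268.81,  19.44]), np.float64(5.1), array([569.64, 268.9 ]), array([279.6, 201. ]))
[568.64260106 265.55927469 127.72391604] [ 3.14111952e+00 -2.92525126e-03 -1.30389773e-03]
(array([565.61, 268.85,  13.67]), np.float64(23.0), array([565.84, 268.67]), array([279.3, 206.2]))
(array([565.79, 268.8 ,  19.4 ]), np.float64(5.0), array([570.44, 268.84]), array([279.5, 201. ]))
```

Scaled: 30 mm / 300 = 0.1, 25 mm / 300 = 0.0833.

Request:
{"fn": "jog_arm", "kwargs": {"segments": [-0.01, -0.01, 0.0833, 0, 0, 0, 0, 0, 0.1, 0, 0, 0, 0, 0, 0.1, 0, 0, 0, 0, 0, 0.0733, 0, 0, 0, 0, 0, 0.0267, 0, 0, 0]}}

```text
t: 22.58
ee_pos: [563.9, 268.0, 10.0]
orientation: [3.14, -0.003, -0.007]
ft_force: [-1.3, 0.2, -0.8]
width: 87.8
grasp_force: 0.0
```

Request:
{"fn": "jog_arm", "kwargs": {"segments": [0, 0, 0, 0, 0, 0, 0, 0, 0, 0, 0, 0, 0, 0, 0, 0, 0, 0, 0, 0, 0, 0, 0, 0, 0, 0, 0, 0, 0, 0], "aperture": 50}}

```text
t: 23.0
ee_pos: [566.8, 270.5, 14.5]
orientation: [-3.141, 0.0, -0.004]
ft_force: [-0.4, -0.9, 0.5]
width: 58.0
grasp_force: 0.0
```

Scaled: 4 mm / 300 = 0.0133, 2 mm / 300 = 0.0067.

Request:
{"fn": "jog_arm", "kwargs": {"segments": [-0.0017, 0.0033, 0.0133, 0, 0, 0, 0, 0, 0.0067, 0, 0, 0, 0, 0, 0, 0, 0, 0, 0, 0, 0, 0, 0, 0, 0, 0, 0, 0, 0, 0]}}

```text
t: 23.42
ee_pos: [565.3, 269.1, 6.9]
orientation: [3.142, -0.0, -0.0]
ft_force: [0.0, -0.6, 1.0]
width: 50.4
grasp_force: 0.0
```

Request:
{"fn": "jog_arm", "kwargs": {"segments": [0, 0, 0, 0, 0, 0, 0, 0, 0, 0, 0, 0, 0, 0, 0, 0, 0, 0, 0, 0, 0, 0, 0, 0, 0, 0, 0, 0, 0, 0], "aperture": 18}}

```text
t: 23.83
ee_pos: [565.4, 269.1, 7.0]
orientation: [3.142, -0.0, 0.0]
ft_force: [0.5, 0.4, 0.2]
width: 27.4
grasp_force: 30.0
```

Request:
{"fn": "jog_arm", "kwargs": {"segments": [0, 0, 0, 0, 0, 0, 0, 0, 0, 0, 0, 0]}}

```text
t: 24.0
ee_pos: [565.4, 269.1, 7.0]
orientation: [-3.142, 0.0, -0.0]
ft_force: [0.3, -0.3, -0.9]
width: 27.7
grasp_force: 30.0
```

Request:
{"fn": "jog_arm", "kwargs": {"segments": [0, 0, -0.0333, 0, 0, 0, 0, 0, -0.0833, 0, 0, 0, 0, 0, -0.1167, 0, 0, 0, 0, 0, -0.1167, 0, 0, 0, 0, 0, -0.0833, 0, 0, 0]}}

```text
t: 24.42
ee_pos: [566.1, 269.4, 140.4]
orientation: [-3.141, 0.0, -0.004]
ft_force: [0.8, 1.0, -0.5]
width: 27.6
grasp_force: 30.0
```

Request:
{"fn": "jog_arm", "kwargs": {"segments": [0, 0, 0, 0, 0, 0, 0, 0, 0, 0, 0, 0]}}

```text
t: 24.58
ee_pos: [566.3, 269.5, 139.1]
orientation: [-3.14, 0.0, -0.005]
ft_force: [-0.4, 0.4, -0.9]
width: 27.3
grasp_force: 30.0
```

Scaled: 38.6 mm / 300 = 0.1287, -10.8 mm / 300 = -0.036.

Request:
{"fn": "jog_arm", "kwargs": {"segments": [-0.036, 0.1287, 0, 0, 0, 0, -0.036, 0.1287, 0, 0, 0, 0, -0.036, 0.1287, 0, 0, 0, 0, -0.036, 0.1287, 0, 0, 0, 0, -0.036, 0.1287, 0, 0, 0, 0]}}

```text
t: 25.0
ee_pos: [509.0, 74.5, 135.3]
orientation: [3.141, 0.001, -0.005]
ft_force: [0.5, -0.5, -0.5]
width: 27.9
grasp_force: 30.0
```

Request:
{"fn": "jog_arm", "kwargs": {"segments": [-0.036, 0.1287, 0, 0, 0, 0, -0.036, 0.1287, 0, 0, 0, 0, -0.036, 0.1287, 0, 0, 0, 0, -0.036, 0.1287, 0, 0, 0, 0, -0.036, 0.1287, 0, 0, 0, 0]}}

```text
t: 25.42
ee_pos: [455.1, -118.2, 135.6]
orientation: [-3.141, -0.0, 0.005]
ft_force: [0.6, -0.4, -0.3]
width: 27.7
grasp_force: 30.0
```

Request:
{"fn": "jog_arm", "kwargs": {"segments": [-0.036, 0.1287, 0, 0, 0, 0, 0, 0, 0, 0, 0, 0, 0, 0, 0, 0, 0, 0, 0, 0, 0, 0, 0, 0, 0, 0, 0, 0, 0, 0]}}

```text
t: 25.83
ee_pos: [446.2, -154.3, 136.3]
orientation: [-3.141, -0.002, 0.002]
ft_force: [1.0, -0.3, -0.6]
width: 27.6
grasp_force: 30.0
```

Run:
```python
from h import *
for i in range(2):
    c=eyes.get_image('wrist');o=status.get_obs();p=o['ee_pos'];print(p,o['orientation'])
    print(top_fit(c,76,3,(486.3,-156.4),14))
    z=p[2]+16; P=cloud(c); m=(c['range_z']>0)&(abs(P[...,2]-z)<3)&(np.hypot(P[...,0]-p[0],P[...,1]-p[1])<22)
    print('z',np.median(P[m][:,2])-p[2])
    k=max(cv2.findContours(m.astype(np.uint8),0,cv2.CHAIN_APPROX_NONE)[0],key=cv2.contourArea)[:,0]
    q=plane(c,k,z)[:,:2]; q=q[(q[:,0]>p[0]-3)&(abs(np.hypot(*(q-p[:2]).T)-14)<2.5)]; print(len(q),fitcirc(q,14.)[:2],fitcirc(q))
save(c,'w_held3')
```

```text
[ 446.40805688 -154.10302623  136.45311585] [-3.14099262e+00 -2.77838167e-03  1.77486185e-03]
(array([ 486.25, -156.39,    7.73]), np.float64(76.1), array([ 486.1 , -156.47]), array([286.3, 162.8]))
z 15.806522718946411
139 [ 446.49701185 -154.39531883] [ 446.10853527 -154.40506348   14.30366698]
[ 446.57953384 -154.10250141  136.61109152] [-3.14118482e+00 -3.32572583e-03  1.22026105e-03]
(array([ 486.26, -156.4 ,    7.74]), np.float64(76.1), array([ 486.35, -156.29]), array([286.7, 163.1]))
z 15.842303376946091
143 [ 446.7408198  -154.23073125] [ 446.43493633 -154.23483626   14.23889245]
```

View pics/w_held3.png

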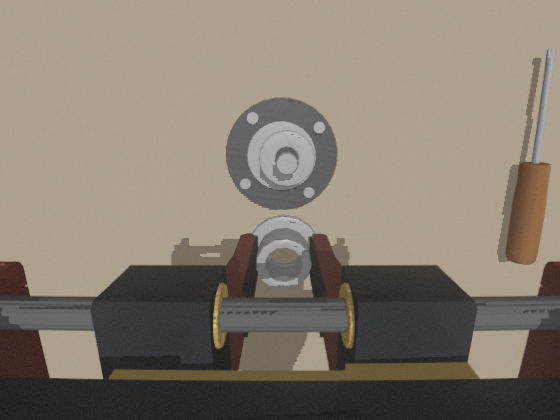

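Bushing is held flange down at about (284,262), and the washer sits flat on the pivot at about (287,160). Approach the bolt.

Scaled: 19.6 mm / 300 = 0.0653, 16 mm / 300 = 0.0533.

Request:
{"fn": "jog_arm", "kwargs": {"segments": [0.0653, 0.002, 0.0333, 0, 0, 0, 0.0653, 0.002, 0.05, 0, 0, 0, 0, 0, 0.0533, 0, 0, 0, 0, 0, 0.0167, 0, 0, 0, 0, 0, 0.0033, 0, 0, 0]}}

```text
t: 26.35
ee_pos: [484.6, -155.2, 88.7]
orientation: [-3.14, -0.003, 0.005]
ft_force: [0.1, 0.4, -0.6]
width: 27.5
grasp_force: 30.0
```

Request:
{"fn": "jog_arm", "kwargs": {"segments": [0, 0, 0, 0, 0, 0, 0, 0, 0, 0, 0, 0, 0, 0, 0, 0, 0, 0, 0, 0, 0, 0, 0, 0]}}

```text
t: 26.68
ee_pos: [485.9, -156.8, 90.8]
orientation: [3.141, -0.0, 0.002]
ft_force: [-0.4, 0.7, -1.2]
width: 27.5
grasp_force: 30.0
```

Scaled: 2 mm / 300 = 0.0067, 1.5 mm / 300 = 0.005.

Request:
{"fn": "jog_arm", "kwargs": {"segments": [0, 0, 0.0067, 0, 0, 0, 0, 0, 0.005, 0, 0, 0, 0, 0, 0, 0, 0, 0, 0, 0, 0, 0, 0, 0]}}

```text
t: 27.02
ee_pos: [485.6, -156.7, 86.4]
orientation: [-3.142, 0.001, 0.0]
ft_force: [0.1, 0.4, 0.4]
width: 27.5
grasp_force: 30.0
```

Scaled: 1 mm / 300 = 0.0033, 0.6 mm / 300 = 0.002.

Request:
{"fn": "jog_arm", "kwargs": {"segments": [0.002, -0.001, 0.0017, 0, 0, 0, 0, 0, 0.0033, 0, 0, 0, 0, 0, 0, 0, 0, 0]}}

```text
t: 27.27
ee_pos: [486.3, -156.4, 84.8]
orientation: [-3.142, 0.0, 0.0]
ft_force: [-0.2, 0.5, -1.2]
width: 27.3
grasp_force: 30.0
```

Request:
{"fn": "jog_arm", "kwargs": {"segments": [0, 0, 0.0033, 0, 0, 0, 0, 0, 0.0033, 0, 0, 0, 0, 0, 0, 0, 0, 0]}}

```text
t: 27.52
ee_pos: [486.2, -156.4, 82.8]
orientation: [-3.141, 0.0, 0.0]
ft_force: [-0.7, 0.9, 0.2]
width: 27.5
grasp_force: 30.0
```

Scaled: 1 mm / 300 = 0.0033.

Request:
{"fn": "jog_arm", "kwargs": {"segments": [0, 0, 0.0033, 0, 0, 0, 0, 0, 0.0033, 0, 0, 0, 0, 0, 0, 0, 0, 0]}}

```text
t: 27.77
ee_pos: [486.2, -156.4, 80.8]
orientation: [-3.141, 0.0, 0.0]
ft_force: [-0.6, -0.1, -1.0]
width: 27.4
grasp_force: 30.0
```

Request:
{"fn": "jog_arm", "kwargs": {"segments": [0, 0, 0.0033, 0, 0, 0, 0, 0, 0.0033, 0, 0, 0, 0, 0, 0, 0, 0, 0]}}

```text
t: 28.02
ee_pos: [486.2, -156.4, 78.8]
orientation: [-3.141, 0.0, 0.0]
ft_force: [-0.2, 0.3, -1.3]
width: 27.7
grasp_force: 30.0
```

Threaded 4 mm with no force. Home is expected at TCP ≈ 53.

Scaled: 4 mm / 300 = 0.0133.

Request:
{"fn": "jog_arm", "kwargs": {"segments": [0, 0, 0.0133, 0, 0, 0, 0, 0, 0.0133, 0, 0, 0, 0, 0, 0.0133, 0, 0, 0, 0, 0, 0.0133, 0, 0, 0, 0, 0, 0, 0, 0, 0]}}

```text
t: 28.43
ee_pos: [485.7, -156.2, 62.0]
orientation: [-3.141, 0.0, 0.002]
ft_force: [-0.2, -0.8, -1.6]
width: 27.5
grasp_force: 30.0
```

Request:
{"fn": "jog_arm", "kwargs": {"segments": [0, 0, 0.01, 0, 0, 0, 0, 0, 0.005, 0, 0, 0, 0, 0, 0, 0, 0, 0, 0, 0, 0, 0, 0, 0]}}

```text
t: 28.77
ee_pos: [486.3, -156.4, 58.4]
orientation: [-3.142, 0.0, 0.0]
ft_force: [-0.2, 0.4, -0.9]
width: 27.5
grasp_force: 30.0
```

Scaled: 1.5 mm / 300 = 0.005, 1 mm / 300 = 0.0033.

Request:
{"fn": "jog_arm", "kwargs": {"segments": [0, 0, 0.005, 0, 0, 0, 0, 0, 0.0033, 0, 0, 0, 0, 0, 0, 0, 0, 0]}}

```text
t: 29.02
ee_pos: [486.2, -156.4, 55.9]
orientation: [-3.142, 0.0, 0.0]
ft_force: [0.2, -0.3, -0.1]
width: 27.7
grasp_force: 30.0
```

Request:
{"fn": "jog_arm", "kwargs": {"segments": [0, 0, 0.0027, 0, 0, 0, 0, 0, 0, 0, 0, 0]}}

```text
t: 29.18
ee_pos: [486.2, -156.4, 55.1]
orientation: [-3.142, 0.0, 0.0]
ft_force: [-0.4, 0.3, -0.4]
width: 27.7
grasp_force: 30.0
```

Request:
{"fn": "jog_arm", "kwargs": {"segments": [0, 0, 0.0017, 0, 0, 0, 0, 0, 0, 0, 0, 0]}}

```text
t: 29.35
ee_pos: [486.3, -156.4, 54.7]
orientation: [-3.142, 0.0, -0.0]
ft_force: [-0.1, -0.2, -1.1]
width: 27.4
grasp_force: 30.0
```

Scaled: 1 mm / 300 = 0.0033.

Request:
{"fn": "jog_arm", "kwargs": {"segments": [0, 0, 0.0033, 0, 0, 0, 0, 0, 0, 0, 0, 0]}}

```text
t: 29.52
ee_pos: [486.2, -156.4, 53.6]
orientation: [-3.142, 0.0, 0.0]
ft_force: [-1.0, 0.3, -0.1]
width: 27.5
grasp_force: 30.0
```

Request:
{"fn": "jog_arm", "kwargs": {"segments": [0, 0, 0.002, 0, 0, 0, 0, 0, 0, 0, 0, 0]}}

```text
t: 29.68
ee_pos: [486.2, -156.4, 53.0]
orientation: [-3.142, 0.0, 0.0]
ft_force: [0.4, -1.2, -0.0]
width: 27.7
grasp_force: 30.0
```

Request:
{"fn": "jog_arm", "kwargs": {"segments": [0, 0, 0.0013, 0, 0, 0, 0, 0, 0, 0, 0, 0]}}

```text
t: 29.85
ee_pos: [486.3, -156.4, 52.9]
orientation: [-3.142, 0.0, -0.0]
ft_force: [-1.2, 0.3, 2.8]
width: 27.5
grasp_force: 30.0
```

Request:
{"fn": "jog_arm", "kwargs": {"segments": [0, 0, 0.0013, 0, 0, 0, 0, 0, 0, 0, 0, 0]}}

```text
t: 30.02
ee_pos: [486.4, -156.5, 52.8]
orientation: [3.142, -0.0, 0.001]
ft_force: [-2.0, 0.8, 7.6]
width: 27.6
grasp_force: 30.0
```

Scaled: -0.4 mm / 300 = -0.0013.

Request:
{"fn": "jog_arm", "kwargs": {"segments": [0, 0, -0.0013, 0, 0, 0, 0, 0, 0, 0, 0, 0, 0, 0, 0, 0, 0, 0, 0, 0, 0, 0, 0, 0, 0, 0, 0, 0, 0, 0], "aperture": 88}}

```text
t: 30.43
ee_pos: [486.2, -156.4, 52.6]
orientation: [-3.142, 0.0, 0.0]
ft_force: [0.2, -0.7, -0.5]
width: 57.8
grasp_force: 0.0
```

Request:
{"fn": "jog_arm", "kwargs": {"segments": [0, 0, -0.0333, 0, 0, 0, 0, 0, -0.1, 0, 0, 0, 0, 0, -0.1167, 0, 0, 0, 0, 0, -0.1, 0, 0, 0, 0, 0, -0.0333, 0, 0, 0]}}

```text
t: 30.85
ee_pos: [488.4, -157.1, 172.3]
orientation: [3.139, -0.0, 0.01]
ft_force: [0.7, -0.5, 0.7]
width: 87.0
grasp_force: 0.0
```

Request:
{"fn": "jog_arm", "kwargs": {"segments": [0, 0, 0, 0, 0, 0, 0, 0, 0, 0, 0, 0, 0, 0, 0, 0, 0, 0, 0, 0, 0, 0, 0, 0]}}

```text
t: 31.18
ee_pos: [485.2, -156.0, 166.1]
orientation: [-3.141, 0.0, 0.005]
ft_force: [-0.4, -0.7, 0.3]
width: 87.6
grasp_force: 0.0
```

Run:
```python
from h import *
c=eyes.get_image('wrist');save(c,'final');o=status.get_obs();print(o['ee_pos'],o['ft_force'],o['width'])
print(top_fit(c,69,2.5,(486,-156),22),top_fit(c,51,2.5,(486,-156),30))
```

```text
[ 485.2100477  -156.06339092  166.06394575] [ 0.27960543  0.53702443 -0.47326039] 87.68293947411698
(array([ 486.54, -156.62,   13.62]), np.float64(69.0), array([ 486.53, -156.55]), array([284. , 203.5])) (array([ 486.77, -156.61,   19.45]), np.float64(51.1), array([ 490.  , -156.57]), array([284.1, 197.9]))
```

View pics/final.png

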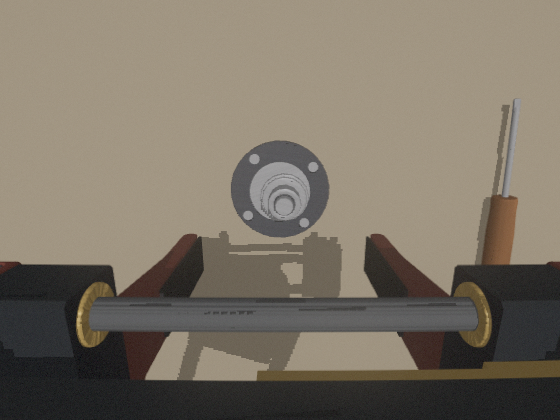

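The stack stands on the bolt at (284,200). The bushing's top is at 69.0 mm and its flange at 51.1 mm, as they should be, and the gripper is clear.

```bash
python3 -c "
from workcell import ticket
print(ticket.close_job())"
```

```text
the job is handed in; nothing more can be done
None
```

The spacer, washer and bushing (flange down) are threaded on the bolt, fully home and released; the job was handed in at about 31 s, the highest force I read at the wrist was about 9 N, and no verdict was shown.

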